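# Line up the pastille tins on the tilting fence tray

### The arm

A 7-joint arm with a two-finger parallel gripper is mounted at the origin on a cart in front of the work surface, level with it; the furniture and walls round the work are solid. World frame = base frame: x ahead of the robot, y to its left, z up, the work surface at z = 0. Lengths are in m, angles in degrees, forces in N, time in s.
With the tool pointing down it reaches from about 0.425 to 0.875 m from the base axis. Payload 4.7 kg.
Tool frame: the origin (TCP) lies on the front face of the gripper's body, between the roots of the fingers; the fingertips stand 70 mm ahead of it and the grasp point (between the pads) lies 51 mm ahead of it (tip_extent is the distance from the TCP to the fingertips, in m); z points along the fingers, y is the direction in which the jaws open and shut (so a half turn about z gives the same grasp; the last joint's range is limited). The gripper opens to 87 mm and grips with 3 to 60 N. Pads are 19 mm wide; open, the fingers measure 117 mm over their backs; the gripper's body (75 mm by 190 mm) begins 51 mm behind the grasp point.
Start: joints at [-73.333, 18.392, -4.016, 83.108, 1.295, 78.541, -3.26], TCP at [0.178, 0.625, 0.292] pointing down, gripper open.
Joint ranges: [-163.93, 163.93], [-17.29, 119.83], [-79.2, 71.16], [3.27, 140.29], [-89.18, 269.18], [5.43, 117.66], [-154.24, 154.24]. Speed limits (degrees/s): [147.25, 147.25, 180, 180, 180, 180, 180].

### API

Orientations are given as [roll, pitch, yaw] about the fixed x, y, z axes, in that order (R = Rz(yaw) Ry(pitch) Rx(roll)).
In Python, from cell import * gives the robot as it stands.
- The arm moves only by the tool carry_out, never from a script. Its argument "increments" is text: rows parted by semicolons, each of 7 numbers parted by spaces: the opening, from 0 (shut) to 1 (fully open), then the shift along the tool's x, y, z in m, then the turn, a rotation vector about the tool's x, y, z in degrees. A call has 1 to 20 rows; each row shifts and turns the pose as measured when the row begins, along the tool's axes as they then stand; what a row does not reach is not made up. A row lasts 1/8 s, in which the tool goes at most 62.5 mm and 10.7 degrees, less where a joint would pass 70% of its speed; a pose out of reach is approached as far as the arm can. A call is refused whole if a number of a shift passes 0.0625 or a number of a turn 10.7, either way. A call with a gripper value outside its range is refused whole. The fingers move at their own pace and stop on an object; "force" is the grip in N (left out, the last holds). Time passes only in rows, so rows that do not move let the fingers close. It gives the time, the measured TCP pose, the force and the opening at its end, in the units of the state.
- get_obs(): the state, without advancing time (a new reading comes with each control period).
- read_camera(name): name is "scene" or "side" or "wrist"; returns a dict with "img" (480x640x3 uint8, blue, green, red), "fx", "fy", "cx", "cy" (pixels), "k1" (the pictures are not rectified: a ray, as slopes to the right and down, at radius r is drawn at 1 + k1 r^2 times it, then the intrinsics apply), "world_from_camera" (4x4, takes a point from camera to world coordinates). Camera axes: x right, y down, z forward; pixel columns grow to the right and rows downward; lengths in m; the calibration is good to about 2 mm. A picture is of the moment at which its call begins. There is no depth.
- sign_off(): hands the job in, once; it reports no verdict.
Trained networks look in a picture, given as the dict that the camera call returned (one of the last four; its "shot" number tells which), for a name from the list of things; names that differ only in an ending like _2 or _b are one class to them, and where a whole thing is asked for, a point or a joint stands for the part that bears it (a point fixed in the world has none). Each returns a list of dicts, best first, with "confidence" (0 to 1); they miss things now and then, are a little off and sometimes report something else, mostly with a low value. They report only what shows in the picture. A call takes as long as a camera call.
- masks_of(target, picture): "pixels" (480x640 bool, what is visible of it) and "bbox" ([left, top, right, bottom] in pixels, round what is visible of it).
The state is a dict: "time_s": time; "qpos": joint angles; "joint_velocities": joint speeds; "effort": joint torques, N m; "tool_pos": TCP position; "tool_rot": TCP orientation; "force": force on the tool from outside, world axes, zero at the start; "wrist_torque": the same for the moment, N m; "grip_width": finger opening in m.
Only numpy, scipy, OpenCV 4.12 (cv2) and the standard library are available. Lean on these libraries where they do the work, as an engineer would, in place of code of your own. Each camera call takes 0.05 s, during which the arm holds its last target.

### The job

Stand the pastille tin from the counter upright in the free place of the low tray, without touching the two tins already in it. Then raise the tray by its wooden handle, to a slope of about 30 degrees, so that all three tins slide down into a single row against the red fence; lower the tray gently until it lies flat (do not let it drop) and let go, disturbing nothing else on the counter.

Things in the scene. Friction and masses are not known exactly. Their poses are not given: they have to be found in the camera images.
- tin_a: round pastille tin, dark red body with a tan lid, 70 mm in diameter over the lid (68 mm below it), 36 mm high, about 90 g; origin at the centre of its underside, z up. One of the two that already stand in the tray, away from the fence.
- tin_b: round pastille tin, dark red body with a tan lid, 70 mm in diameter over the lid (68 mm below it), 36 mm high, about 90 g; origin at the centre of its underside, z up. The other of the two that already stand in the tray, away from the fence.
- tin_c: round pastille tin, dark red body with a tan lid, 70 mm in diameter over the lid (68 mm below it), 36 mm high, about 90 g; origin at the centre of its underside, z up. The one that stands on the counter, to the left of the tray.
- fence_mid (a point): foot of the tray's red fence: middle of its inner face, on the tray's floor (24 mm over the counter when flat). It moves with the tray; x points away from the fence towards the handle, y along the fence, z out of the floor. The fence stands 28 mm above the floor. It has places for three tins, about y = -82, 0 and 82 mm: tin_b takes -82 (the far end), tin_a one of the other two; the last is free.
- floor_mid (a point): centre of the tray's grey smooth floor, 80 mm from the fence; axes as fence_mid. The floor is 160 mm deep along x and 250 mm long along y, room for three tins side by side. The three walls other than the fence stand 16 mm above it and are 6 mm thick. Tins start to slide on it at a slope of 11 to 18 degrees.
- tray_hinge (a point): middle of the tray's hinge line, which runs along the fence (along y), 6 mm behind the fence's inner face and 8 mm below the floor, 16 mm above the counter. Axes as fence_mid. The stand under the tray is fixed to the counter.
- tray_handle (a point): grip point of the handle, an upright dark wooden tab fixed outside the wall opposite the fence, at its middle: 10 mm thick along x, 50 mm wide along y; its top is 14 mm above this point, which lies 62 mm above the floor and 198 mm from the hinge along x. Axes as fence_mid; it turns with the tray, so a gripper that pinches its broad faces leans with it, towards the fence.
- tray (a joint): slope of the tray in rad: 0 flat on its stand, grows as the handle side is raised, stop at 0.8. The tray weighs 0.5 kg, turns freely with little damping, and falls back if it is let go.
- tap_foot (a point): centre of the foot of a tall fixed tap (a swan-neck pipe 45 mm thick, about 0.42 m high, its neck bent away from the robot) that stands just beyond the tray's far left corner: carry things and swing the arm round it on the robot's side. A glass display case stands close on the right of the tray.
- sweet_jar: glass jar of white sweets with a white lid, 69 mm in diameter, 107 mm high, a bystander; origin at its underside
- ballotin_b: closed purple card box, 67 x 93 x 46 mm, a bystander; origin at its underside
- ribbon_roll: roll of pink ribbon with a loose end, 92 x 116 x 25 mm, a bystander; origin at its underside

How it is judged (in metres and radians):
On the way, in this order (a step that is already met when the one before it is completed fails the run):
1. the third tin stands upright and released in the free place of the flat tray (x of tin_c in the frame of fence_mid between 0.03 and 0.127 m and y of tin_c in the frame of fence_mid between -0.1 and 0.1 m and z of tin_c in the frame of fence_mid between -0.006 and 0.006 m and angle between tin_c's own z axis and vertical below 0.1 rad and contact force between tin_c and the fingers below 0.1 N and value of joint tray below 0.05 rad), for 0.2 s.
2. the tray is raised to a slope of at least 24 degrees, with all three tins in one row against the fence (value of joint tray above 0.42 rad and x of tin_a in the frame of fence_mid between 0.03 and 0.041 m and y of tin_a in the frame of fence_mid between -0.1 and 0.1 m and z of tin_a in the frame of fence_mid between -0.006 and 0.006 m and x of tin_b in the frame of fence_mid between 0.03 and 0.041 m and y of tin_b in the frame of fence_mid between -0.1 and 0.1 m and z of tin_b in the frame of fence_mid between -0.006 and 0.006 m and x of tin_c in the frame of fence_mid between 0.03 and 0.041 m and y of tin_c in the frame of fence_mid between -0.1 and 0.1 m and z of tin_c in the frame of fence_mid between -0.006 and 0.006 m), for 0.2 s.
At the end, for the whole second after the job is handed in: The tray lies flat on its stand (within 0.03 rad) and is released; all three tins stand upright on its floor, at rest, side by side against the fence (their edges within 6 mm of it) (value of joint tray below 0.03 rad and x of tin_a in the frame of fence_mid between 0.03 and 0.041 m and y of tin_a in the frame of fence_mid between -0.1 and 0.1 m and z of tin_a in the frame of fence_mid between -0.006 and 0.006 m and angle between each of tin_a, tin_b, tin_c's own z axis and vertical below 0.1 rad and linear speed of each of tin_a, tin_b, tin_c below 0.02 m/s and x of tin_b in the frame of fence_mid between 0.03 and 0.041 m and y of tin_b in the frame of fence_mid between -0.1 and 0.1 m and z of tin_b in the frame of fence_mid between -0.006 and 0.006 m and x of tin_c in the frame of fence_mid between 0.03 and 0.041 m and y of tin_c in the frame of fence_mid between -0.1 and 0.1 m and z of tin_c in the frame of fence_mid between -0.006 and 0.006 m); the robot touches nothing.
It fails at once if the gripper touches a tin that stood in the tray from the start (contact force between any of tin_a, tin_b and the fingers above 1 N or contact force between any of tin_a, tin_b and the arm above 1 N).
It fails at once if the tray drops (falls faster than 2 rad/s) (velocity of joint tray below -2 rad/s).
It fails at once if a bystander (the sweet jar, the purple card box or the ribbon roll) is moved by more than 25 mm (distance of any of sweet_jar, ballotin_b, ribbon_roll from where it was at the start of the episode above 0.025 m).
It also fails if it takes over 53 s, if anything falls off the work surface, if the arm or the gripper's body presses on something with over 40 N, if the wrist force passes 120 N, or if a joint passes its speed limit or range.

## Working session

There is one attempt and no reset: what is moved stays moved. The work goes in short steps, Python scripts to look and compute and a tool call to move; the robot and the scene stay as the last step left them, time stands still between calls to the robot, and variables do not carry over. Pictures are saved under pics/ and viewed, and the job is handed in when it is done.

Besides the shell and the picture viewer there is one more tool, called after "Emit:" as name(argument=value, ...), one argument or row to a line, values as JSON. carry_out: Moves the arm, as the interface text tells. Its arguments: {"type":"object","properties":{"increments":{"type":"string"},"force":{"type":"number"}},"required":["increments"]}

```bash
ls; mkdir -p pics; python3 - <<'E'
from cell import *
import cv2,numpy as np
print(get_obs())
for n in ["scene","side","wrist"]:
    p=read_camera(n); cv2.imwrite(f"pics/{n}0.png",p["img"]); print(n,p["fx"],p["fy"],p["cx"],p["cy"],p["k1"],np.round(p["world_from_camera"],3).tolist())
E
```

```text
pics
{'time_s': 0.0, 'qpos': array([-73.33318787,  18.43957616,  -4.0140442 ,  83.17564344,
         1.29463751,  78.53937056,  -3.26108533]), 'joint_velocities': array([-0.01764924,  0.0331815 , -0.04297569,  0.0139143 ,  0.09874787,
       -0.04356939,  0.06075654]), 'effort': array([-2.52382924e-04, -4.91293931e+01, -4.04205183e-01, -3.12534785e+01,
       -6.39248779e-02,  4.32810572e-02,  1.88705289e-04]), 'tool_pos': array([0.17756657, 0.62484092, 0.29114882]), 'tool_rot': array([-1.79890626e+02,  5.83214151e-03,  1.64140390e+02]), 'force': array([ 0.06168925, -0.0532778 ,  0.49160142]), 'wrist_torque': array([0.02262713, 0.01313755, 0.03045653]), 'grip_width': 0.08678964437454426}
scene 543.9502773297977 543.9502773297977 320.22168204705173 241.41947031888566 -0.10080274580094424 [[-0.842, -0.323, 0.431, -0.003], [-0.539, 0.535, -0.651, 1.076], [-0.021, -0.78, -0.625, 0.926], [0.0, 0.0, 0.0, 1.0]]
side 528.5493699673847 528.5493699673847 322.46068242680855 249.44186584014884 -0.054340036800098496 [[-0.977, -0.062, 0.203, 0.319], [-0.211, 0.411, -0.887, 1.241], [-0.029, -0.91, -0.414, 0.557], [0.0, 0.0, 0.0, 1.0]]
wrist 382.26490981125414 382.26490981125414 319.77434626565463 239.9569069201938 -0.04863309014363286 [[0.273, 0.93, 0.247, 0.111], [0.962, -0.263, -0.073, 0.643], [-0.003, 0.258, -0.966, 0.385], [0.0, 0.0, 0.0, 1.0]]
```

View pics/scene0.png

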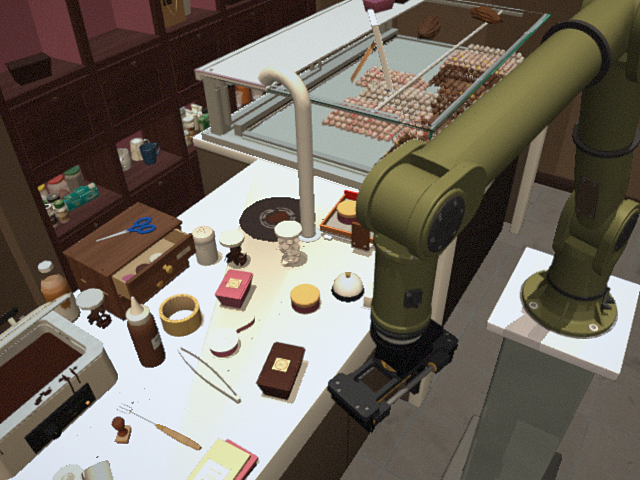

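View pics/side0.png

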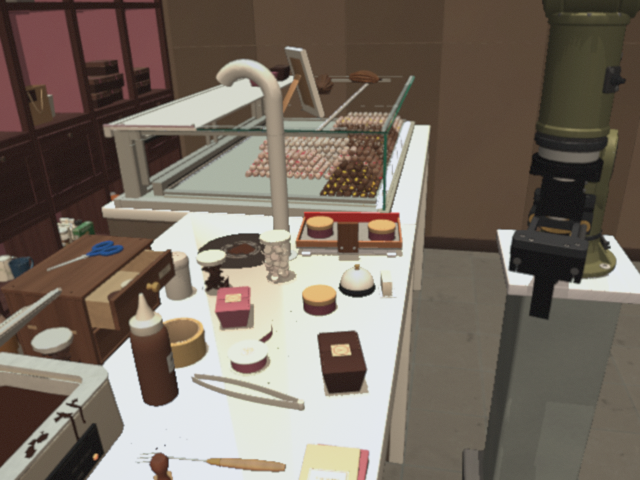

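View pics/wrist0.png

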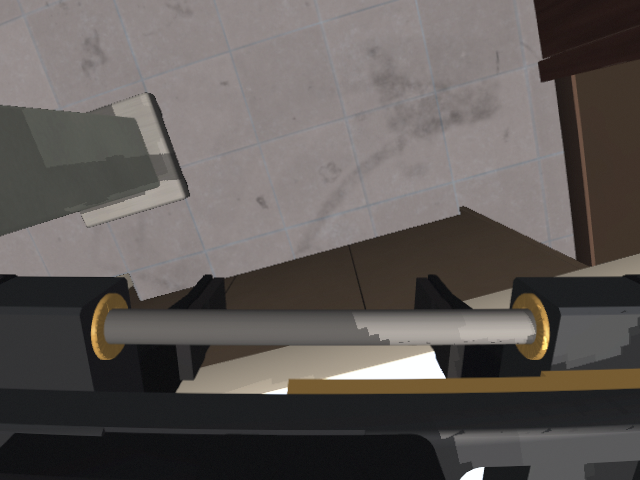

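Side view: the loose tin is near (319,298). The tray is at the back, with the fence towards the case and the handle at (347,237). The two tray tins are at (319,228) and (381,230), so the middle place looks free. Next I'll measure.

```bash
cat > h.py <<'E'
from cell import *
import cv2,numpy as np
def rays(p,uv):
    uv=np.array(uv,float).reshape(-1,2)
    d=np.c_[(uv[:,0]-p["cx"])/p["fx"],(uv[:,1]-p["cy"])/p["fy"]]
    u=d.copy()
    for _ in range(20): u=d/(1+p["k1"]*(u**2).sum(1,keepdims=True))
    T=np.array(p["world_from_camera"]); r=np.c_[u,np.ones(len(u))]@T[:3,:3].T
    return T[:3,3],r
def onplane(p,uv,z):
    o,r=rays(p,uv); return o+r*((z-o[2])/r[:,2])[:,None]
def proj(p,X):
    T=np.linalg.inv(np.array(p["world_from_camera"])); c=np.array(X,float).reshape(-1,3)@T[:3,:3].T+T[:3,3]
    u=c[:,:2]/c[:,2:]; u=u*(1+p["k1"]*(u**2).sum(1,keepdims=True))
    return u*[p["fx"],p["fy"]]+[p["cx"],p["cy"]]
def lidfit(p,m,z):
    "tan lid pixels inside mask -> ellipse -> world circle on plane z"
    cs,_=cv2.findContours(m.astype(np.uint8),cv2.RETR_EXTERNAL,cv2.CHAIN_APPROX_NONE)
    c=max(cs,key=cv2.contourArea)[:,0,:]
    W=onplane(p,c,z)[:,:2]; A=np.c_[2*W,np.ones(len(W))]
    s=np.linalg.lstsq(A,(W**2).sum(1),rcond=None)[0]
    return s[:2],np.sqrt(s[2]+s[0]**2+s[1]**2)
E
python3 - <<'E'
from h import *
for n in ["scene","side"]:
    p=read_camera(n); im=p["img"].copy()
    cv2.imwrite(f"pics/{n}_zoom.png",cv2.resize(im[180:270,270:430] if n=="side" else im[170:270,280:400],None,fx=5,fy=5,interpolation=cv2.INTER_CUBIC))
    for t in ["tin_c","tray","tray_handle","sweet_jar","ballotin_b","ribbon_roll","tap_foot"]:
        try: r=masks_of(t,p)
        except Exception as e: print(t,e); continue
        for q in r[:4]:
            m=q["pixels"]; ys,xs=np.nonzero(m)
            s=""
            if t=="tin_c":
                h=cv2.cvtColor(im,cv2.COLOR_BGR2HSV); lid=m&(h[...,0]>12)&(h[...,0]<30)
                if lid.sum()>30:
                    c,rad=lidfit(p,lid,0.036); s=f"counter {c} r{rad:.4f}"; c,rad=lidfit(p,lid,0.060); s+=f" tray {c} r{rad:.4f}"
            print(n,t,round(q["confidence"],2),q["bbox"],(int(xs.mean()),int(ys.mean())),s)
E
```

```text
scene tin_c 0.78 [337.5, 198.7, 354.9, 221.3] (346, 211) counter [ 0.62630083 -0.01385096] r0.0345 tray [0.60933939 0.01552782] r0.0336
scene tin_c 0.78 [288.3, 280.7, 319.7, 312.0] (304, 298) counter [0.53533763 0.33677077] r0.0363 tray [0.52082917 0.35669442] r0.0353
scene tray 0.79 [320.4, 190.1, 374.7, 252.9] (347, 226) 
scene tray_handle 0.79 [321.6, 191.6, 374.1, 248.9] (348, 227) 
scene sweet_jar 0.66 [272.8, 217.8, 302.4, 265.8] (288, 240) 
scene sweet_jar 0.61 [319.4, 191.4, 374.8, 251.9] (347, 225) 
scene ballotin_b 0.85 [213.3, 271.0, 252.4, 308.5] (233, 288) 
scene ribbon_roll 0.86 [206.6, 322.7, 252.5, 359.2] (224, 341) 
tap_foot it knows: ballotin, fence_mid, floor_mid, ribbon_roll, sweet_jar, tin, tray, tray_handle, tray_hinge
side tin_c 0.98 [369.0, 219.0, 394.0, 239.0] (381, 230) counter [ 0.45466236 -0.04120212] r0.0424 tray [0.44843352 0.01784224] r0.0405
side tin_c 0.71 [305.5, 218.2, 336.6, 239.7] (319, 226) counter [ 0.62057857 -0.04310941] r0.0428 tray [0.60670852 0.0160228 ] r0.0408
side tin_c 0.68 [299.4, 286.2, 336.7, 314.2] (318, 299) counter [0.53920542 0.34953698] r0.0431 tray [0.52908298 0.39058599] r0.0411
side tray 0.72 [292.9, 211.0, 402.3, 251.5] (349, 232) 
side tray_handle 0.94 [294.5, 206.6, 402.6, 255.6] (350, 232) 
side sweet_jar 0.55 [260.3, 230.1, 288.6, 282.2] (276, 253) 
side ballotin_b 0.82 [214.2, 285.6, 252.7, 330.6] (232, 306) 
side ribbon_roll 0.82 [228.9, 331.0, 272.1, 374.3] (248, 355) 
tap_foot it knows: ballotin, fence_mid, floor_mid, ribbon_roll, sweet_jar, tin, tray, tray_handle, tray_hinge
```

View pics/side_zoom.png

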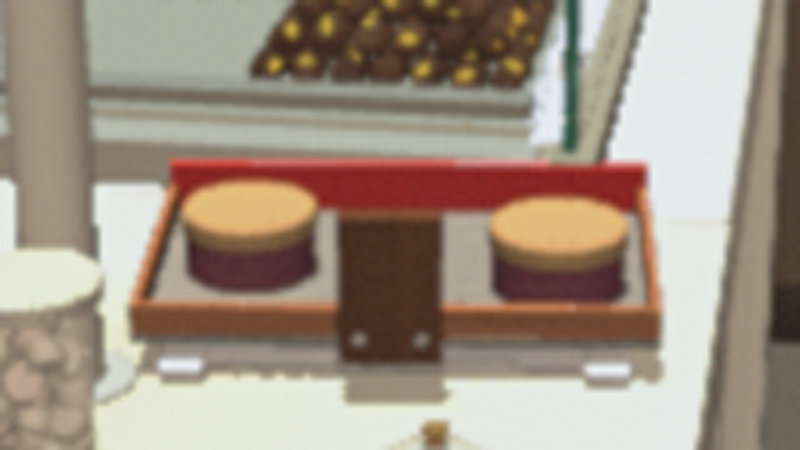

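View pics/scene_zoom.png

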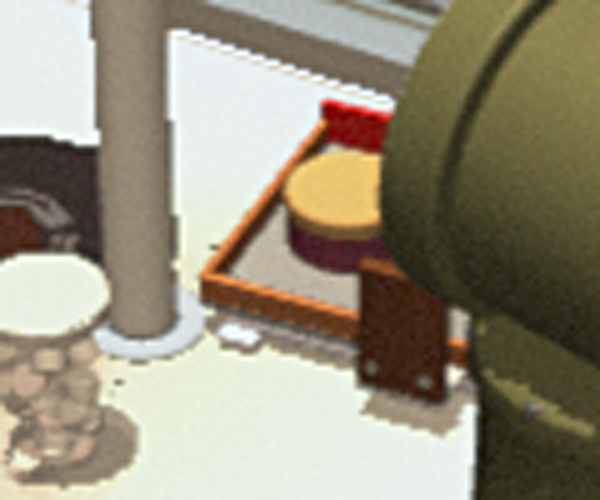

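```bash
cat > fit.py <<'E'
from h import *
from scipy.optimize import least_squares
ps=read_camera("side"); pc=read_camera("scene")
S=lambda u,v:((u+.5)/5-.5+270,(v+.5)/5-.5+180)
C=lambda u,v:((u+.5)/5-.5+280,(v+.5)/5-.5+170)
L=[(ps,S(134,304),(166,-131,16)),(ps,S(658,306),(166,131,16)),(ps,S(338,214),(197,-25,76)),(ps,S(441,215),(197,25,76)),
(ps,S(172,160),(-6,-131,28)),(ps,S(647,163),(-6,131,28)),(ps,S(340,357),(197,-25,0)),(ps,S(440,360),(197,25,0)),
(pc,C(203,274),(166,-131,16)),(pc,C(360,264),(197,-25,76)),(pc,C(322,102),(-6,-131,28))]
def W(q,X):
    X=np.array(X)/1000; c,s=np.cos(q[2]),np.sin(q[2]); return [q[0]+c*X[0]-s*X[1],q[1]+s*X[0]+c*X[1],.024+X[2]]
def f(q,sel=range(len(L))): return np.concatenate([(proj(L[i][0],W(q,L[i][2]))[0]-L[i][1]) for i in sel])
use=[0,1,2,3,4,5,8,9,10]
for sel in (use,use[:6],use[6:]):
    r=least_squares(lambda q:f(q,sel),[.53,-.08,np.pi/2],loss="soft_l1"); print(r.x[:2],np.degrees(r.x[2])); print(np.round(f(r.x).reshape(-1,2),1).tolist())
E
python3 fit.py; python3 - <<'E'
from h import *
# tin lids: fit disc model z 26..36mm over plane by silhouette of tan
from scipy.optimize import least_squares
from scipy.spatial import ConvexHull
a=np.linspace(0,2*np.pi,60,endpoint=False)
for n in ["scene","side"]:
    p=read_camera(n)
    for q in masks_of("tin_c",p):
        if q["confidence"]<.4: continue
        m=q["pixels"].astype(np.uint8); b=np.array(q["bbox"]); u=(b[0]+b[2])/2
        c=onplane(p,[u,(b[1]+b[3])/2],.03)[0]
        z0=0 if c[1]>.2 else .024
        def bb(xy):
            P=np.concatenate([proj(p,np.c_[xy[0]+r*np.cos(a),xy[1]+r*np.sin(a),0*a+z0+z]) for r,z in ((.034,0),(.035,.036))])
            return np.r_[P.min(0),P.max(0)]
        ys,xs=np.nonzero(m); bm=np.r_[xs.min()-.5,ys.min()-.5,xs.max()+.5,ys.max()+.5]
        r=least_squares(lambda x:bb(x)-bm,c[:2],loss="soft_l1"); print(n,z0,r.x.round(4),r.fun.round(1),b,bm)
E
```

```text
[ 0.54224937 -0.09024192] 97.40933676084278
[[-1.1, 0.1], [1.4, 0.5], [-0.0, 0.2], [0.7, 0.1], [-0.8, -0.1], [0.3, -0.5], [0.1, 1.1], [1.0, 0.7], [-0.7, -0.1], [-0.1, -0.2], [0.5, -1.3]]
[ 0.5420677  -0.09159846] 97.0614556362311
[[-1.2, -0.2], [1.2, 0.4], [-0.3, 0.0], [0.4, -0.0], [-0.5, -0.4], [0.4, -0.5], [-0.2, 0.8], [0.6, 0.4], [-0.6, -0.6], [-0.2, -0.6], [0.9, -1.7]]
[ 0.54191947 -0.08918382] 97.79578444903257
[[-0.6, 0.4], [2.0, 0.5], [0.6, 0.4], [1.4, 0.3], [-0.8, 0.1], [0.4, -0.4], [0.7, 1.3], [1.6, 0.8], [-0.6, 0.4], [0.3, 0.2], [0.2, -1.0]]
scene 0 [0.5391 0.3307] [ 0.1 -0.7 -0.1  0.7] [288.2 283.8 321.  312.4] [289.5 283.5 319.5 313.5]
scene 0.024 [0.6158 0.0065] [-1.7  0.   1.7 -0.1] [336.4 198.  356.6 225.8] [335.5 199.5 357.5 224.5]
side 0 [0.5375 0.3285] [-0.3 -0.7  0.3  0.5] [300.4 287.1 335.6 314.2] [302.5 284.5 336.5 315.5]
side 0.024 [6.106e-01 5.000e-04] [-0.   0.1  0.  -0.1] [306.2 214.5 335.4 240.2] [305.5 215.5 332.5 238.5]
side 0.024 [ 0.4484 -0.0059] [ 0.6 -0.7 -0.6  0.7] [368.7 218.4 395.5 240.8] [367.5 218.5 396.5 240.5]
```

```bash
python3 - <<'E'
from h import *
p=read_camera("side");c=read_camera("scene")
print("jar base side",onplane(p,[277,278],0)[0],"scene",onplane(c,[290,262],0)[0])
print("jar top",onplane(p,[275,238],.107)[0],onplane(c,[288,229],.107)[0])
print("dome base L,R,bot",onplane(p,[[340,290],[375,290],[357,297]],0).round(3).tolist(), "scene",onplane(c,[[332,290],[363,290],[347,300]],0).round(3).tolist())
o1,r1=rays(p,[357,266]);o2,r2=rays(c,[347,272])
A=np.c_[r1[0],-r2[0]];s=np.linalg.lstsq(A,o2-o1,rcond=None)[0];print("dome top",o1+s[0]*r1[0],o2+s[1]*r2[0])
print("tap foot",onplane(c,[310,236],0)[0], "box",onplane(p,[233,320],0)[0],"darkbox",onplane(p,[342,380],0)[0])
for nm,pt in (("case edge",[570/5+270,150/5+180]),("case corner",[[270+180/5,180+150/5]])): print(nm,onplane(p,pt,.0).round(3))
cv2.imwrite("pics/side_z2.png",cv2.resize(p["img"][60:240,180:440],None,fx=3,fy=3))
E
```

```text
jar base side [0.66286193 0.21723974 0.        ] scene [ 6.57834803e-01  2.24276730e-01 -1.11022302e-16]
jar top [0.6553706  0.23346035 0.107     ] [0.65795666 0.22243392 0.107     ]
dome base L,R,bot [[0.51, 0.25, 0.0], [0.435, 0.238, 0.0], [0.469, 0.274, 0.0]] scene [[0.509, 0.257, 0.0], [0.444, 0.217, 0.0], [0.46, 0.268, 0.0]]
dome top [0.4747396  0.23825288 0.05522696] [0.47880137 0.23728607 0.05841533]
tap foot [0.67364836 0.10562595 0.        ] box [0.69801672 0.40534177 0.        ] darkbox [0.4514072  0.55113323 0.        ]
case edge [[ 0.469 -0.261  0.   ]]
case corner [[ 0.704 -0.229  0.   ]]
```

View pics/side_z2.png

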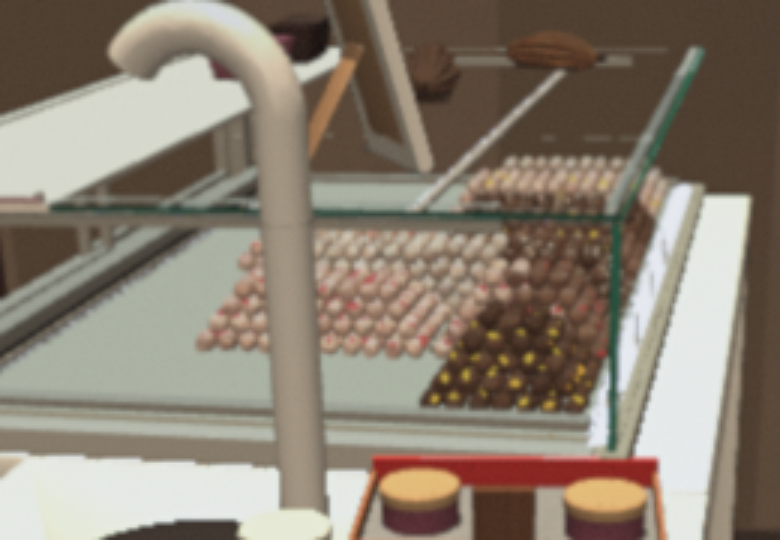

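Emit:
carry_out(
  increments="1 0 0 0 0 0 -7.8; 1 0 0 0 0 0 -7.8; 1 0 0 0 0 0 -7.8; 1 -0.036 -0.038 0.01 0 0 0; 1 -0.036 -0.038 0.01 0 0 0; 1 -0.036 -0.038 0.01 0 0 0; 1 -0.036 -0.038 0.01 0 0 0; 1 -0.036 -0.038 0.01 0 0 0; 1 -0.036 -0.038 0.01 0 0 0; 1 -0.036 -0.038 0.01 0 0 0; 1 -0.036 -0.038 0.01 0 0 0",
)

```text
time_s: 2.62
tool_pos: [0.5122, 0.3658, 0.2107]
tool_rot: [179.6, 0.1, -170.9]
force: [0.0, 0.8, -0.0]
grip_width: 0.0873
```

```bash
python3 - <<'E'
from h import *
for n in ["scene","wrist"]:
    p=read_camera(n); cv2.imwrite(f"pics/{n}1.png",p["img"])
E
```

```text
(no output)
```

View pics/scene1.png

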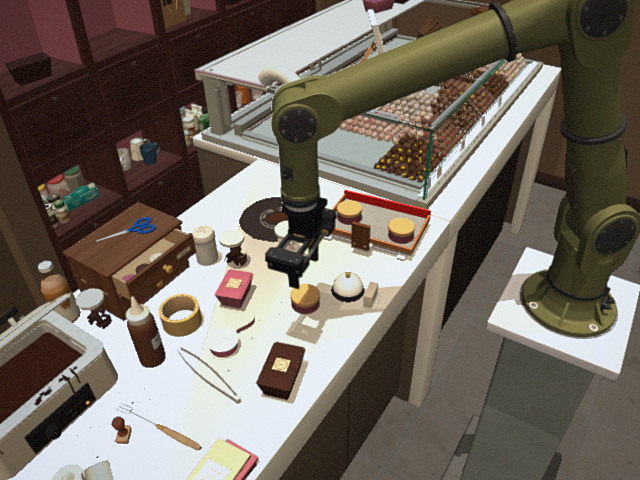

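View pics/wrist1.png

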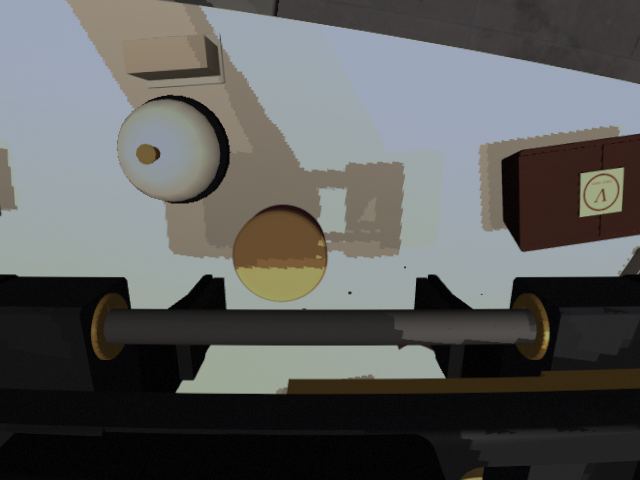

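The wrist view shows the tin lid at about (280,253), and the scene view now shows the whole tray. I'll refine both poses.

```bash
python3 - <<'E'
from h import *
p=read_camera("wrist")
L=[(234,253),(327,253),(280,205),(280,301)]
W=onplane(p,L,.036);print(W.round(4),W.mean(0))
c=read_camera("scene");cv2.imwrite("pics/s2.png",cv2.resize(c["img"][185:265,325:440],None,fx=6,fy=6,interpolation=cv2.INTER_CUBIC))
for q in masks_of("tin_c",p): print(q["confidence"],q["bbox"])
E
```

```text
[[0.5376 0.2976 0.036 ]
 [0.5276 0.3648 0.036 ]
 [0.4975 0.3267 0.036 ]
 [0.5703 0.3354 0.036 ]] [0.53324496 0.33113968 0.036     ]
0.85 [232.0, 205.7, 325.2, 305.7]
```

View pics/s2.png

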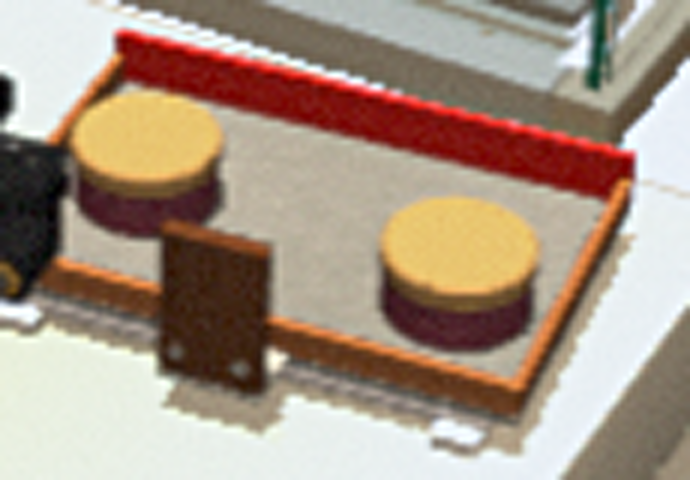

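```bash
cat > fit2.py <<'E'
from h import *
from scipy.optimize import least_squares
ps=read_camera("side"); pc=read_camera("scene")
S=lambda u,v:((u+.5)/5-.5+270,(v+.5)/5-.5+180)
C=lambda u,v:((u+.5)/6-.5+325,(v+.5)/6-.5+185)
L=[(ps,S(134,304),(166,-131,16)),(ps,S(658,306),(166,131,16)),(ps,S(338,214),(197,-25,76)),(ps,S(441,215),(197,25,76)),
(ps,S(172,160),(-6,-131,28)),(ps,S(647,163),(-6,131,28)),
(pc,C(519,390),(166,131,16)),(pc,C(165,228),(197,-25,76)),(pc,C(269,250),(197,25,76)),(pc,C(118,31),(-6,-131,28)),(pc,C(634,154),(-6,131,28)),
]
def W(q,X):
    X=np.array(X)/1000; c,s=np.cos(q[2]),np.sin(q[2]); return [q[0]+c*X[0]-s*X[1],q[1]+s*X[0]+c*X[1],.024+X[2]]
def f(q,sel=range(len(L))): return np.concatenate([(proj(L[i][0],W(q,L[i][2]))[0]-L[i][1]) for i in sel])
for sel in (range(11),range(6),range(6,11)):
    r=least_squares(lambda q:f(q,sel),[.53,-.08,np.pi/2],loss="soft_l1"); print(r.x[:2],np.degrees(r.x[2])); print(np.round(f(r.x).reshape(-1,2),1).tolist())
q=r.x
for nm,e in (("tin_b",(147,138)),("tin_a",(460,247))):
    print(nm,onplane(pc,C(*e),.06)[0])
print("case base corner",onplane(pc,C(612,145),0)[0],onplane(pc,C(612,105),.04)[0], 'glass')
E
python3 fit2.py
```

```text
[ 0.54225444 -0.08936893] 97.18129801849317
[[-1.4, 0.2], [1.1, 0.7], [-0.4, 0.4], [0.3, 0.3], [-0.8, -0.1], [0.3, -0.3], [0.7, -0.3], [-1.0, -0.3], [0.0, 0.8], [0.1, -1.0], [1.0, -0.5]]
[ 0.5420677  -0.09159846] 97.0614556362311
[[-1.2, -0.2], [1.2, 0.4], [-0.3, 0.0], [0.4, -0.0], [-0.5, -0.4], [0.4, -0.5], [0.9, -0.8], [-0.6, -0.8], [0.4, 0.3], [0.6, -1.4], [1.4, -0.8]]
[ 0.54253202 -0.08794576] 97.36808029321301
[[-1.5, 0.5], [1.2, 0.9], [-0.4, 0.6], [0.4, 0.5], [-1.1, 0.2], [0.1, -0.2], [0.6, -0.1], [-1.2, -0.0], [-0.1, 1.1], [-0.3, -0.8], [0.8, -0.4]]
tin_b [0.60740538 0.00665997 0.06      ]
tin_a [0.4477981  0.00759626 0.06      ]
case base corner [ 0.45159513 -0.17977383  0.        ] [ 0.44539502 -0.15596679  0.04      ] glass
```

Emit:
carry_out(
  increments="1 -0.018 -0.036 0.03 0 0 1.7; 1 0 0 0.015 0 0 0; 1 0 0 0 0 0 0",
)

```text
time_s: 3.35
tool_pos: [0.5302, 0.3419, 0.1664]
tool_rot: [179.3, 0.1, -172.0]
force: [-0.9, 0.9, -0.7]
grip_width: 0.0868
```

```bash
python3 - <<'E'
from h import *
p=read_camera("wrist");cv2.imwrite("pics/w2.png",p["img"])
for q in masks_of("tin_c",p): 
    m=q["pixels"]; print(q["confidence"],q["bbox"],lidfit(p,m,.036))
E
```

```text
0.97 [239.0, 202.7, 354.0, 309.5] (array([0.53543316, 0.32878716]), np.float64(0.034747169046238126))
```

View pics/w2.png

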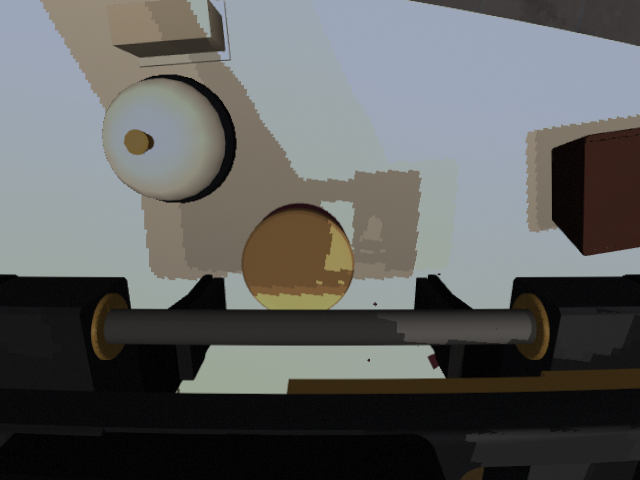

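Emit:
carry_out(
  increments="1 -0.005 -0.0135 0.01 0.7 0 0.8; 1 0 0 0.03 0 0 0; 1 0 0 0.02 0 0 0; 1 0 0 0 0 0 0",
)

```text
time_s: 3.95
tool_pos: [0.5402, 0.329, 0.1079]
tool_rot: [-180.0, 0.5, -172.8]
force: [-0.2, -0.1, 1.0]
grip_width: 0.087
```

Emit:
carry_out(
  increments="1 0.0035 0 0.018 0 0.5 0; 1 0 0 0.014 0 0 0; 1 0 0 0 0 0 0",
)

```text
time_s: 4.32
tool_pos: [0.5375, 0.3289, 0.0749]
tool_rot: [180.0, 0.1, -172.8]
force: [-0.0, -0.5, 0.7]
grip_width: 0.0872
```

Emit:
carry_out(
  increments="0 0 0 0 0 0 0; 0 0 0 0 0 0 0; 0 0 0 0 0 0 0; 0 0 0 0 0 0 0; 0 0 0 0 0 0 0",
  force=20,
)

```text
time_s: 4.95
tool_pos: [0.5382, 0.3295, 0.0764]
tool_rot: [179.9, 0.2, -172.8]
force: [-1.6, 0.1, -1.6]
grip_width: 0.0686
```

Emit:
carry_out(
  increments="0 0 0 -0.03 0 0 0; 0 0 0 -0.045 0 0 0; 0 0 0 -0.045 0 0 0; 0 0 0 0 0 0 0",
)

```text
time_s: 5.45
tool_pos: [0.5374, 0.3289, 0.1989]
tool_rot: [180.0, 0.1, -172.8]
force: [0.0, -0.4, -1.3]
grip_width: 0.0684
```

```bash
python3 - <<'E'
from h import *
o=get_obs();print(o["tool_pos"],o["tool_rot"],o["force"])
for n in ["side","scene"]:
    p=read_camera(n);cv2.imwrite(f"pics/{n}3.png",p["img"])
E
```

```text
[0.53739961 0.32887373 0.19894283] [ 1.79969941e+02  1.06840632e-01 -1.72773711e+02] [ 0.03069903 -0.37414456 -1.29538192]
```

View pics/side3.png

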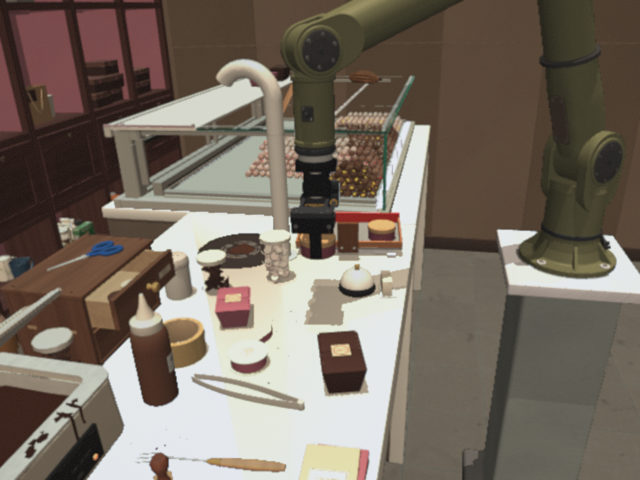

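The tin is held upright. Now I'll carry it over the tray.

Emit:
carry_out(
  increments="0 0.012 -0.03 -0.01 0 0 0; 0 0.012 -0.042 -0.005 0 0 0; 0 0.012 -0.045 0 0 0 0; 0 0.004 -0.045 0 0 0 0; 0 0.002 -0.045 0 0 0 0; 0 0.002 -0.045 0 0 0 0; 0 0.002 -0.04 0 0 0 0; 0 0.001 -0.02 0 0 0 0; 0 0 0 0 0 0 0",
)

```text
time_s: 6.68
tool_pos: [0.5185, 0.0012, 0.1945]
tool_rot: [-179.5, -1.9, -172.7]
force: [0.5, 1.1, -0.7]
grip_width: 0.0688
```

```bash
cat > st.py <<'E'
from h import *
F=np.array([.5423,-.0892]);th=np.radians(97.2)
o=get_obs();d=o["tool_pos"][:2]-F
print("tray x,y of TCP",d@[np.cos(th),np.sin(th)],d@[-np.sin(th),np.cos(th)],"z",o["tool_pos"][2],o["tool_rot"],o["force"],o["grip_width"],o["time_s"],o["qpos"].round(1))
E
python3 st.py; python3 - <<'E'
from h import *
for n in ["side","scene","wrist"]:
    p=read_camera(n);cv2.imwrite(f"pics/{n}4.png",p["img"])
E
```

```text
tray x,y of TCP 0.09263378232289003 0.012293402630751963 z 0.19445994841258862 [-179.47587259   -1.93825342 -172.66550553] [ 0.46488277  1.08851309 -0.69743667] 0.06875202091149364 6.675 [-20.8   7.7  18.8 108.1  -2.   66.5  96. ]
```

View pics/scene4.png

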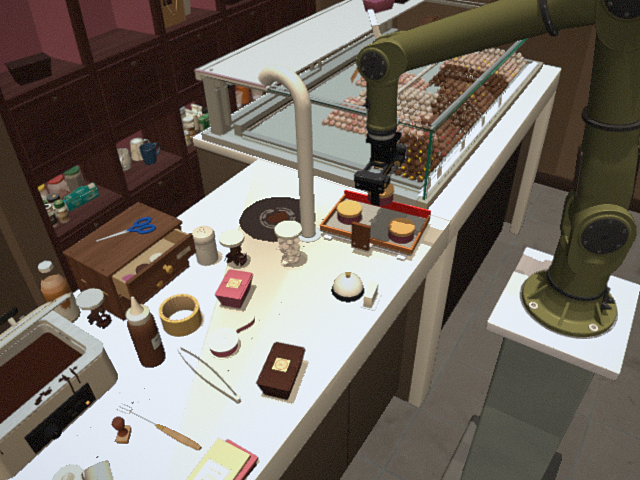

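View pics/wrist4.png

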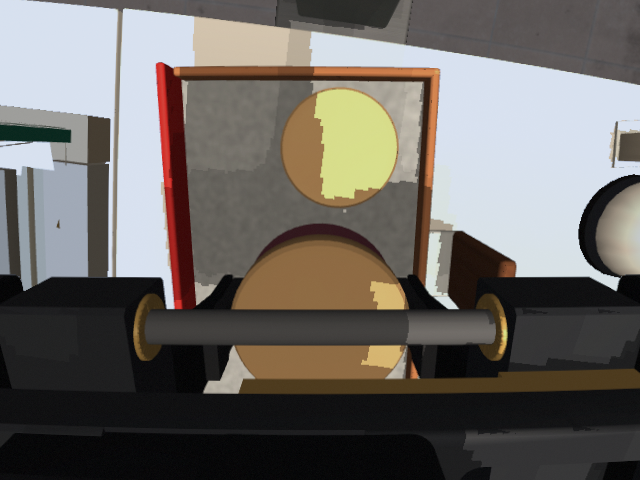

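```bash
python3 - <<'E'
from h import *
p=read_camera("wrist")
for q in masks_of("tin_c",p):
    print(q["confidence"],q["bbox"],lidfit(p,q["pixels"],.06))
# fence top outer/inner edge line, z .052 ; right wall top outer edge z .04; near end wall top outer corners
print("fence top outer corner",onplane(p,[[157,64],[176,300]],.052).round(4).tolist())
print("wall corner outer",onplane(p,[[438,70],[176,68]],.04).round(4).tolist(),"handlewall pts",onplane(p,[[438,80],[422,270]],.04).round(4).tolist())
F=np.array([.5423,-.0892]);th=np.radians(97.2);a=np.array([np.cos(th),np.sin(th)]);b=np.array([-a[1],a[0]])
print("pred fence corner(-6,131)",F-.006*a+.131*b,"wall corner (166,131)",F+.166*a+.131*b)
E
```

```text
0.9 [275.5, 87.8, 398.0, 205.9] (array([0.4497765 , 0.00324874]), np.float64(0.03467329722461756))
0.55 [231.6, 223.0, 410.1, 377.8] (array([0.53427246, 0.00378845]), np.float64(0.04192783611463733))
fence top outer corner [[0.4152, -0.1095, 0.052], [0.5623, -0.0901, 0.052]]
wall corner outer [[0.3943, 0.0584, 0.04], [0.4143, -0.1026, 0.04]] handlewall pts [[0.4001, 0.0595, 0.04], [0.5223, 0.0729, 0.04]]
pred fence corner(-6,131) [ 0.41308497 -0.11157134] wall corner (166,131) [0.39152766 0.05907239]
```

Emit:
carry_out(
  increments="0 -0.012 -0.022 0 -0.5 -1.9 0; 0 0 0 0.02 0 0 0; 0 0 0 0.025 0 0 0; 0 0 0 0 0 0 0",
)

```text
time_s: 7.42
tool_pos: [0.5355, -0.0103, 0.15]
tool_rot: [179.9, 0.3, -171.8]
force: [0.5, -0.5, -0.9]
grip_width: 0.0685
```

```bash
python3 st.py
```

```text
tray x,y of TCP 0.07909191543831817 -0.003119996791609676 z 0.1499827390863491 [ 179.87113515    0.25870803 -171.80442532] [ 0.45471906 -0.46338711 -0.94269054] 0.06850849444931283 7.425 [-19.1  11.3  19.3 109.8  -4.5  59.3 100.3]
```

Emit:
carry_out(
  increments="0 0.003 -0.009 0.01 0 0.3 1; 0 0 0 0.015 0 0 0; 0 0 0 0.008 0 0 0; 0 0 0 0 0 0 0",
)

```text
time_s: 7.92
tool_pos: [0.5349, -0.0191, 0.1167]
tool_rot: [179.9, 0.1, -172.8]
force: [0.6, 0.6, -0.1]
grip_width: 0.0688
```

```bash
python3 st.py; python3 - <<'E'
from h import *
for n in ["side","scene","wrist"]:
    p=read_camera(n);cv2.imwrite(f"pics/{n}5.png",p["img"] if n=="wrist" else cv2.resize(p["img"][150:270,270:430],None,fx=5,fy=5))
E
```

```text
tray x,y of TCP 0.07048799177532016 -0.0014574802863439385 z 0.11666848766352375 [ 1.79861057e+02  9.64849342e-02 -1.72766931e+02] [ 0.57144507  0.62893895 -0.07272282] 0.06883282224127242 7.925 [-18.1  13.9  19.5 111.3  -5.7  55.7 101.3]
```

View pics/scene5.png

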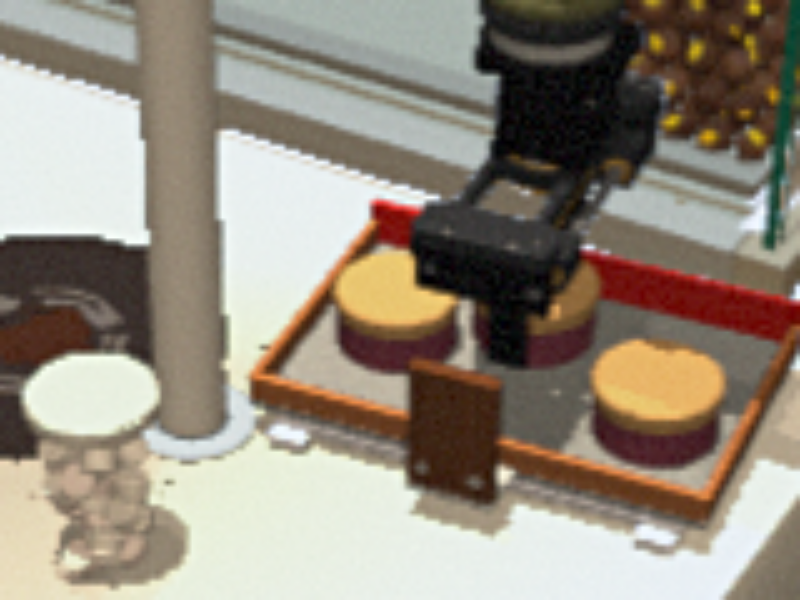

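View pics/side5.png

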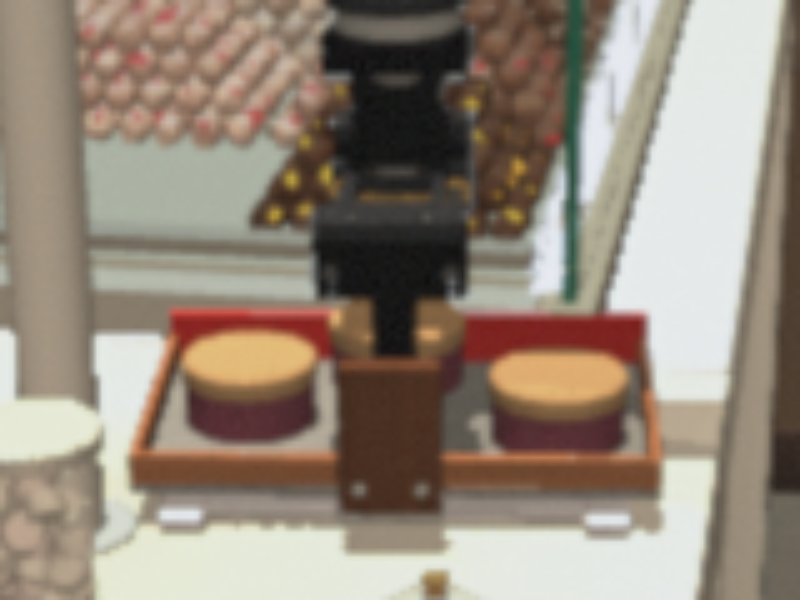

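View pics/wrist5.png

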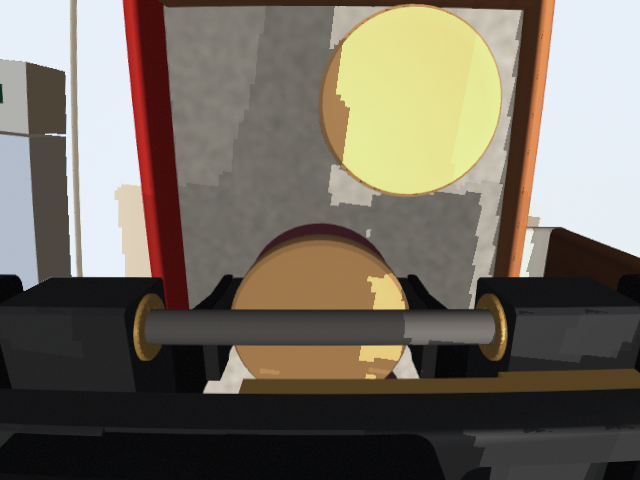

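Emit:
carry_out(
  increments="0 0.003 0 0.006 0 0 0; 0 0 0 0.006 0 0 0; 0 0 0 0.003 0 0 0; 0 0 0 0 0 0 0",
)

```text
time_s: 8.57
tool_pos: [0.5328, -0.0192, 0.1022]
tool_rot: [179.9, 0.3, -172.7]
force: [-1.1, 0.4, -0.2]
grip_width: 0.0688
```

```bash
python3 st.py
```

```text
tray x,y of TCP 0.07060297693687097 0.0006800441727410444 z 0.1022403093993304 [ 179.85276106    0.26805915 -172.74993222] [-1.13297517  0.36789926 -0.2009502 ] 0.0688325345521579 8.575 [-18.   14.7  19.3 112.2  -6.2  53.8 101.7]
```

Emit:
carry_out(
  increments="0 0 0 0.002 0 0 0; 0 0 0 0 0 0 0; 0 0 0 0.002 0 0 0; 0 0 0 0 0 0 0",
)

```text
time_s: 9.07
tool_pos: [0.5337, -0.0192, 0.1]
tool_rot: [179.8, 0.4, -172.7]
force: [0.0, 0.5, -1.6]
grip_width: 0.0691
```

Emit:
carry_out(
  increments="0 0 0 0.002 0 0 0; 0 0 0 0.001 0 0 0; 0 0 0 0 0 0 0",
)

```text
time_s: 9.45
tool_pos: [0.5348, -0.0192, 0.1]
tool_rot: [179.8, 0.5, -172.7]
force: [-0.2, 0.1, -1.1]
grip_width: 0.0688
```

Emit:
carry_out(
  increments="0 0 0 0.003 0 -0.5 0; 0 0 0 0 0 0 0",
)

```text
time_s: 9.7
tool_pos: [0.5353, -0.0191, 0.0996]
tool_rot: [179.7, 1.0, -172.7]
force: [0.6, 0.1, -0.9]
grip_width: 0.0688
```

```bash
python3 st.py; python3 - <<'E'
from h import *
p=read_camera("side");cv2.imwrite(f"pics/side6.png",cv2.resize(p["img"][150:270,270:430],None,fx=5,fy=5))
p=read_camera("scene");cv2.imwrite(f"pics/scene6.png",cv2.resize(p["img"][150:270,270:430],None,fx=5,fy=5))
E
```

```text
tray x,y of TCP 0.07042973582395515 -0.0018552034903213824 z 0.0995620744303509 [ 179.73810732    1.01748396 -172.72645401] [ 0.56909734  0.09636304 -0.9197812 ] 0.06881071616149238 9.7 [-17.8  14.8  19.2 112.5  -6.6  52.7 102. ]
```

View pics/scene6.png

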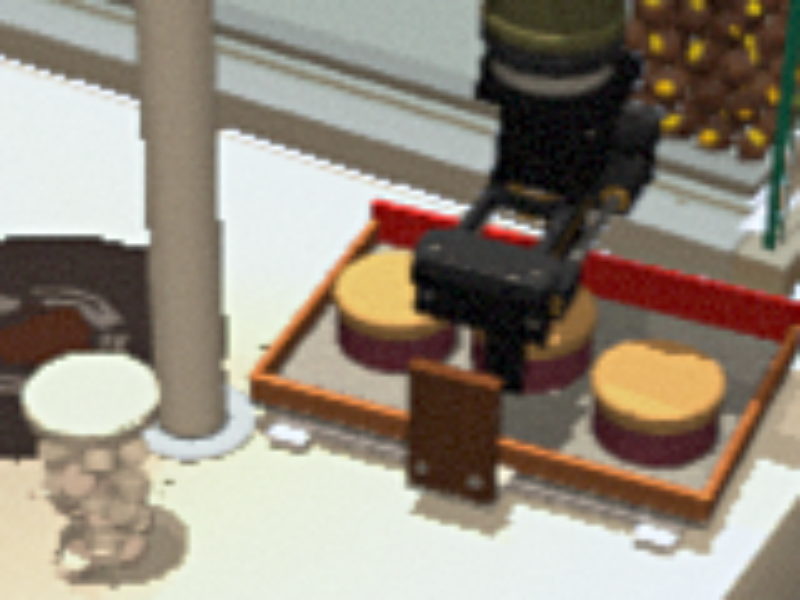

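Emit:
carry_out(
  increments="0 0.001 0 0.002 0.2 1 0; 0 0 0 0.002 0 0 0; 0 0 0 0 0 0 0",
)

```text
time_s: 10.18
tool_pos: [0.5364, -0.0189, 0.0994]
tool_rot: [179.9, 0.2, -172.7]
force: [0.1, -0.3, -1.4]
grip_width: 0.0687
```

```bash
python3 st.py
```

```text
tray x,y of TCP 0.07051981236770725 -0.0030092343464481392 z 0.09944301701270797 [ 1.79873097e+02  1.63055242e-01 -1.72735342e+02] [ 0.08807428 -0.27824618 -1.404937  ] 0.06870602617857471 10.175 [-17.9  15.4  19.3 111.8  -6.4  53.7 101.8]
```

Emit:
carry_out(
  increments="0 0.003 0 0.004 0 0 0; 0 0.001 0 0.003 0 0 0",
)

```text
time_s: 10.42
tool_pos: [0.5364, -0.019, 0.0985]
tool_rot: [179.8, 0.6, -172.7]
force: [-9.6, 0.6, 25.1]
grip_width: 0.0682
```

```bash
python3 st.py
```

```text
tray x,y of TCP 0.07041363416385346 -0.0029211230421126795 z 0.09854417732454485 [ 179.80241504    0.59278916 -172.72998067] [-9.60602709  0.57872636 25.06931294] 0.06818439119773302 10.425 [-17.8  15.2  19.2 112.1  -6.6  53.1 102. ]
```

Contact is confirmed at 25 N, so the tin is on the floor. I'll release it.

Emit:
carry_out(
  increments="0 0 0 -0.001 0 0 0; 1 0 0 0 0 0 0; 1 0 0 0 0 0 0; 1 0 0 0 0 0 0; 1 0 0 0 0 0 0",
)

```text
time_s: 11.05
tool_pos: [0.5356, -0.0189, 0.0977]
tool_rot: [179.8, 0.5, -172.7]
force: [0.4, 0.1, -0.4]
grip_width: 0.0867
```

```bash
python3 st.py
```

```text
tray x,y of TCP 0.07056057260945157 -0.0021334587393550004 z 0.09766677212590888 [ 179.82663556    0.46871023 -172.72152863] [ 0.43753533  0.09445584 -0.42453404] 0.08672713128809756 11.05 [-17.8  15.3  19.2 112.2  -6.5  53.1 101.9]
```

Now I'll raise the arm straight up. Handle grasp height is TCP z = 0.024+0.062+0.051 = 0.137, so I go to about 0.20 and then over the handle.

Emit:
carry_out(
  increments="1 0 0 -0.01 0 0.4 0; 1 0 0 -0.025 0 0 0; 1 0 0 -0.04 0 0 0; 1 0 0.03 -0.04 0 0 0; 1 0 0.045 0 0 0 0; 1 0 0.045 0 0 0 0; 1 0 0 0 0 0 0",
)

```text
time_s: 11.92
tool_pos: [0.5213, 0.1024, 0.2217]
tool_rot: [179.8, 0.3, -172.9]
force: [0.2, -0.3, -0.1]
grip_width: 0.087
```

```bash
python3 st.py; python3 - <<'E'
from h import *
for n in ["scene","wrist"]:
    p=read_camera(n);cv2.imwrite(f"pics/{n}7.png",p["img"] if n=="wrist" else cv2.resize(p["img"][150:270,270:430],None,fx=5,fy=5))
    for q in masks_of("tin_c",p): print(n,q["confidence"],q["bbox"],lidfit(p,q["pixels"],.06))
E
```

```text
tray x,y of TCP 0.19268148659020637 -0.003221837908215118 z 0.2216999190724528 [ 179.7798593     0.27933642 -172.91561658] [ 0.20526189 -0.30410269 -0.11625992] 0.08703076315124438 11.925 [-27.4   6.4  14.5 106.   -1.9  67.5  84.8]
scene 0.91 [335.4, 199.8, 363.6, 224.3] (array([0.60017544, 0.02819617]), np.float64(0.03908851172125683))
scene 0.79 [387.7, 220.3, 412.9, 244.3] (array([0.43991831, 0.02448352]), np.float64(0.04479780635035365))
scene 0.69 [361.8, 201.6, 387.8, 227.7] (array([5.25875753e-01, 3.37027437e-04]), np.float64(0.04723996353166809))
scene 0.6 [320.6, 195.1, 433.0, 256.9] (array([0.50798914, 0.0300861 ]), np.float64(0.11127347742906002))
wrist 0.84 [149.2, 282.1, 233.8, 378.4] (array([ 0.57375784, -0.00541299]), np.float64(0.013526762330807466))
wrist 0.8 [99.8, 189.9, 212.5, 293.2] (array([ 0.53497016, -0.01577772]), np.float64(0.03743693559138661))
wrist 0.63 [134.6, 60.6, 249.9, 172.5] (array([0.45001275, 0.00558147]), np.float64(0.03564131248127138))
```

View pics/scene7.png

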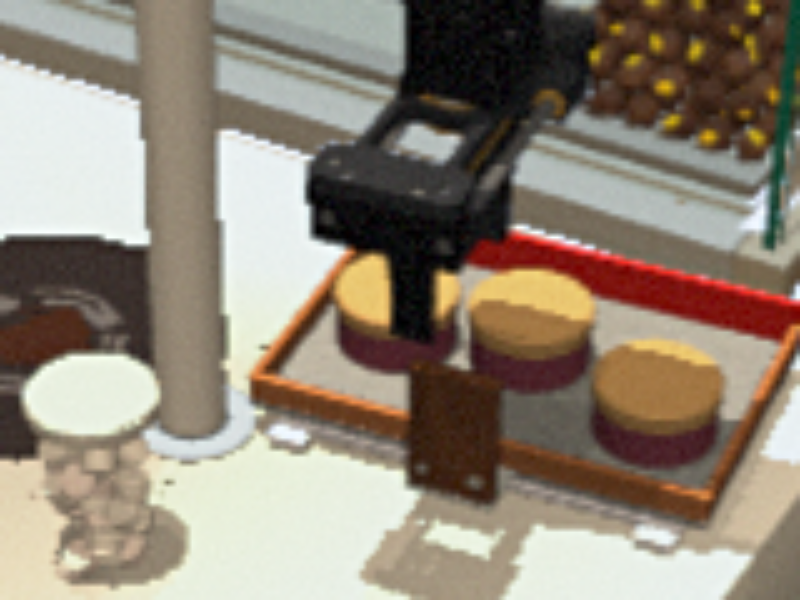

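View pics/wrist7.png

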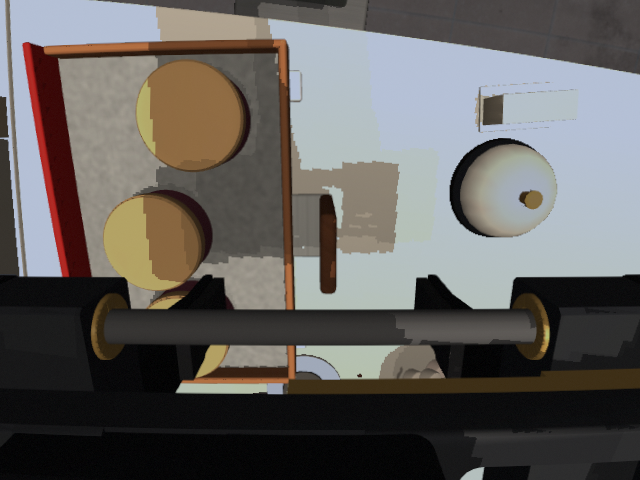

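```bash
python3 - <<'E'
from h import *
p=read_camera("wrist")
W=onplane(p,[[320,196],[332,196],[321,292],[335,292]],.1)
F=np.array([.5423,-.0892]);th=np.radians(97.2);a=np.array([np.cos(th),np.sin(th)]);b=np.array([-a[1],a[0]])
for w in W: print(w.round(4),(w[:2]-F)@a,(w[:2]-F)@b)
E
```

```text
[0.4846 0.0909 0.1   ] 0.1858799966557199 0.0346816286475784
[0.4838 0.0976 0.1   ] 0.1926296364076828 0.0346142428463246
[0.5422 0.0982 0.1   ] 0.18590724523351096 -0.023403438754572667
[0.5413 0.1066 0.1   ] 0.19433986115834037 -0.023493474028782085
```

Emit:
carry_out(
  increments="0.6 0.003 -0.001 0.03 0 0.3 0; 0.6 0 0 0.03 0 0 0; 0.6 0.001 0 0.022 0 0 0; 0.6 0 0 0 0 0 0",
)

```text
time_s: 12.68
tool_pos: [0.5192, 0.0894, 0.137]
tool_rot: [180.0, -0.1, -174.0]
force: [0.6, -0.1, 0.8]
grip_width: 0.0562
```

```bash
python3 st.py; python3 - <<'E'
from h import *
for n in ["scene","side"]:
    p=read_camera(n);cv2.imwrite(f"pics/{n}8.png",cv2.resize(p["img"][150:270,270:430],None,fx=5,fy=5))
E
```

```text
tray x,y of TCP 0.1800534290365067 0.0005708434959136294 z 0.13704423574296162 [ 1.79989200e+02 -7.06438727e-02 -1.73969556e+02] [ 0.58627156 -0.11907796  0.78474767] 0.056203762195434534 12.675 [-26.3  11.3  15.  111.2  -3.4  58.   86.3]
```

View pics/scene8.png

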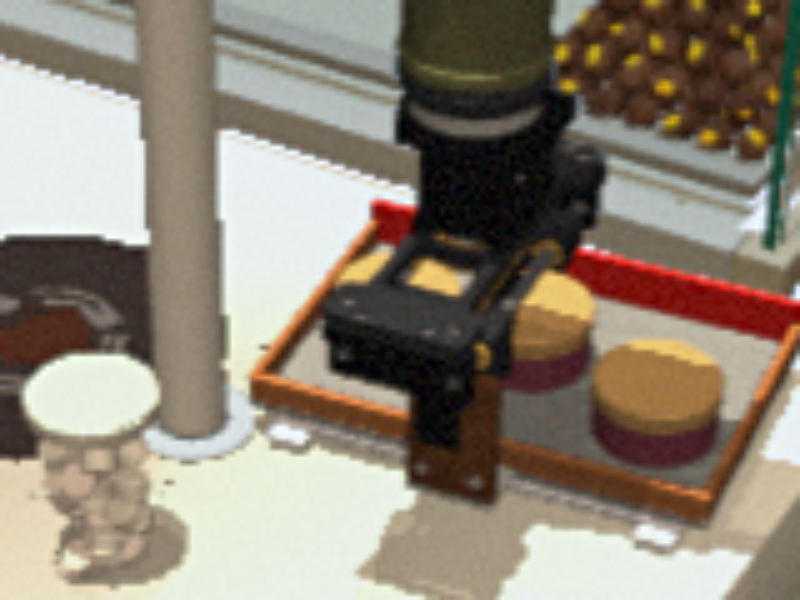

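Emit:
carry_out(
  increments="0.6 0 0.011 0 0 0 -1.2; 0.6 0 0 0 0 0 0",
)

```text
time_s: 13.02
tool_pos: [0.5209, 0.102, 0.1414]
tool_rot: [179.9, 0.4, -172.7]
force: [-0.3, -0.5, -0.9]
grip_width: 0.0527
```

```bash
python3 st.py
```

```text
tray x,y of TCP 0.19235468410019665 -0.0027643702144831226 z 0.14137884678467544 [ 179.88645714    0.39055975 -172.68121969] [-0.28103051 -0.54574721 -0.94194095] 0.052711025266082415 13.025 [-27.   11.1  14.4 110.8  -3.3  58.   86.2]
```

Emit:
carry_out(
  increments="0.6 0.003 0 0.005 0 0.4 0; 0.2 0 0 0 0 0 0; 0 0 0 0 0 0 0; 0 0 0 0 0 0 0; 0 0 0 0 0 0 0",
  force=30,
)

```text
time_s: 13.65
tool_pos: [0.5182, 0.1017, 0.1369]
tool_rot: [179.9, 0.0, -172.7]
force: [-0.4, 0.2, 0.5]
grip_width: 0.0202
```

```bash
python3 st.py
```

```text
tray x,y of TCP 0.19238889434050865 5.504549808468915e-06 z 0.13690056181988125 [ 1.79882534e+02  4.31620942e-02 -1.72664355e+02] [-0.44730052  0.17504234  0.51418268] 0.020230709074248083 13.65 [-27.   11.4  14.4 111.1  -3.4  57.8  86.3]
```

Emit:
carry_out(
  increments="0 0 0 0 0 0 0; 0 0 0 0 0 0 0",
)

```text
time_s: 13.9
tool_pos: [0.5181, 0.1023, 0.1369]
tool_rot: [179.8, 0.0, -172.7]
force: [-1.1, 0.8, -0.3]
grip_width: 0.01
```

```bash
python3 st.py
```

```text
tray x,y of TCP 0.1929939406468846 -2.8556084093230276e-06 z 0.13692770053109388 [ 1.79817182e+02  4.51487076e-02 -1.72683061e+02] [-1.0911606   0.82109119 -0.25156362] 0.010045365157038884 13.9 [-27.   11.4  14.3 111.1  -3.5  57.8  86.3]
```

Emit:
carry_out(
  increments="0 0 -0.0042 -0.0069 -2 0 0; 0 0 -0.0043 -0.0069 -2 0 0; 0 0 -0.0043 -0.0069 -2 0 0; 0 0 -0.0043 -0.0069 -2 0 0",
)

```text
time_s: 14.4
tool_pos: [0.5204, 0.0843, 0.1617]
tool_rot: [171.7, 0.0, -172.5]
force: [1.4, 1.1, -3.3]
grip_width: 0.0097
```

```bash
cat > st2.py <<'E'
from h import *
th=np.radians(97.2)
from scipy.spatial.transform import Rotation as R
F=np.array([.5423,-.0892,.024]);a=np.array([np.cos(th),np.sin(th),0]);z=np.array([0,0,1]);b=np.cross(z,a)
o=get_obs();H=F-.006*a-.008*z
Rt=R.from_euler('xyz',o["tool_rot"],degrees=True).as_matrix()
d=o["tool_pos"]+.051*Rt[:,2]-H; ang=np.degrees(np.arctan2(d@z,d@a)-np.arctan2(.070,.198))
tz=-Rt[:,2]; print("grip: r",np.hypot(d@z,d@a)-.210,"side",d@b,"slope by pos",ang,"by rot",np.degrees(np.arctan2(-(tz@a),tz@z)),"side lean",np.degrees(np.arcsin(tz@b)),o["force"],o["wrist_torque"],o["grip_width"],o["time_s"],o["qpos"].round(1))
E
python3 st2.py
```

```text
grip: r 0.0009123071862020826 side -8.555449171158094e-06 slope by pos 7.366019232978912 by rot 8.302277785022847 side lean 0.00842386252766286 [ 1.40433204  1.09367103 -3.33079342] [-0.44631646 -0.22475235 -0.17433561] 0.009712869193603669 14.4 [-21.5   9.8  15.4 110.1 -12.5  61.1  97.3]
```

Emit:
carry_out(
  increments="0 0 -0.005 -0.0078 -1.8 0 0; 0 0 -0.0045 -0.0072 -2 0 0; 0 0 -0.0043 -0.007 -2 0 0; 0 0 -0.0043 -0.007 -2 0 0; 0 0 -0.0043 -0.007 -2 0 0",
)

```text
time_s: 15.02
tool_pos: [0.524, 0.0562, 0.1909]
tool_rot: [161.6, 0.0, -172.4]
force: [0.7, 2.2, -2.6]
grip_width: 0.0098
```

```bash
python3 st2.py;python3 - <<'E'
from h import *
p=read_camera("scene");cv2.imwrite(f"pics/scene9.png",p["img"])
E
```

```text
grip: r 0.0008505885017194292 side 3.050684335164967e-06 slope by pos 17.40990752414694 by rot 18.4102840930631 side lean -0.07489455669490866 [ 0.71024096  2.15291833 -2.63230378] [-0.65504953 -0.17875621 -0.21012989] 0.00984813729869694 15.025 [-14.7  10.   17.5 107.9 -22.9  67.6 109.9]
```

View pics/scene9.png

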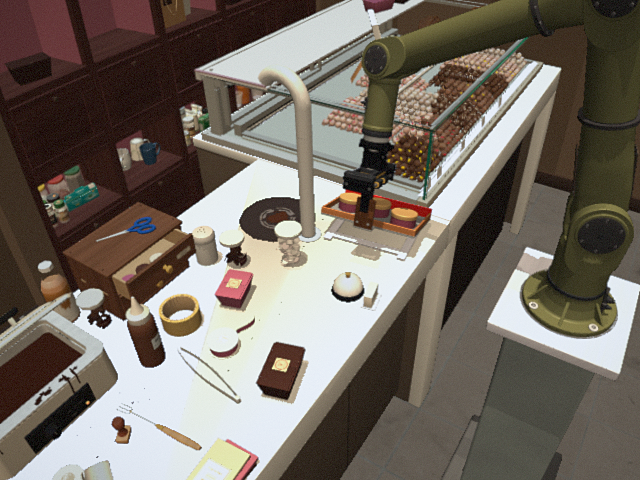

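Emit:
carry_out(
  increments="0 0 -0.005 -0.0078 -1.8 0 0; 0 0 -0.0045 -0.0072 -2 0 0; 0 0 -0.0043 -0.007 -2 0 0; 0 0 -0.0043 -0.007 -2 0 0; 0 0 -0.0043 -0.007 -2 0 0; 0 0 -0.0035 -0.0055 -1 0 0; 0 0 0 0 0 0 0; 0 0 0 0 0 0 0; 0 0 0 0 0 0 0; 0 0 0 0 0 0 0",
)

```text
time_s: 16.32
tool_pos: [0.5291, 0.0172, 0.219]
tool_rot: [150.1, -0.1, -172.4]
force: [-0.0, 2.7, -1.2]
grip_width: 0.0096
```

```bash
python3 st2.py;python3 - <<'E'
from h import *
p=read_camera("scene");cv2.imwrite(f"pics/scene10.png",cv2.resize(p["img"][150:270,270:430],None,fx=5,fy=5))
p=read_camera("wrist");cv2.imwrite(f"pics/wrist10.png",p["img"])
p=read_camera("side");cv2.imwrite(f"pics/side10.png",p["img"])
E
```

```text
grip: r 0.000785907149803533 side 3.2945470358744064e-05 slope by pos 29.414965512534355 by rot 29.849554614314307 side lean -0.25751758137024183 [-0.0373613   2.66299433 -1.22490156] [-0.33058783 -0.26798101 -0.39436772] 0.009557010755305632 16.325 [ -7.   13.   20.  104.1 -33.   77.6 121.9]
```

View pics/scene10.png

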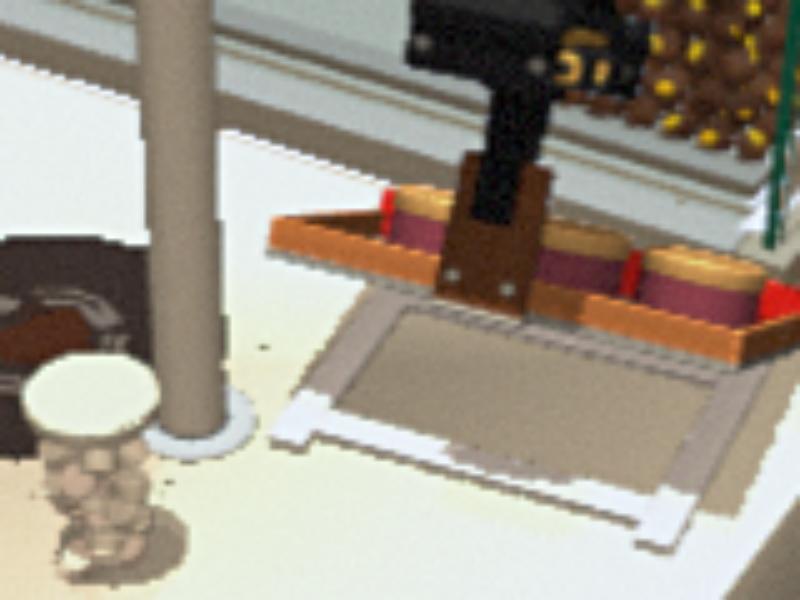

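View pics/wrist10.png

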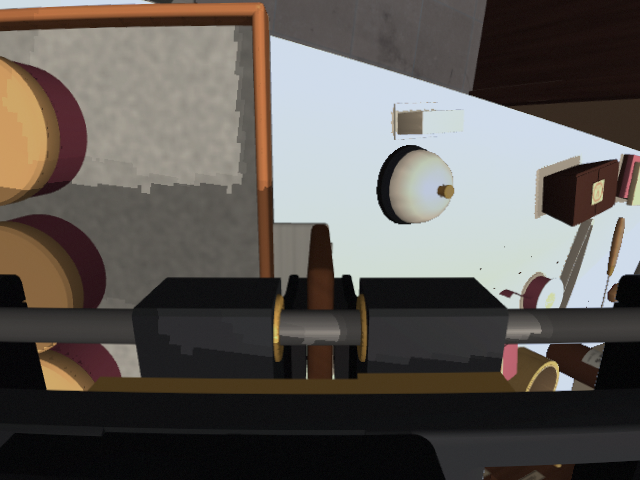

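View pics/side10.png

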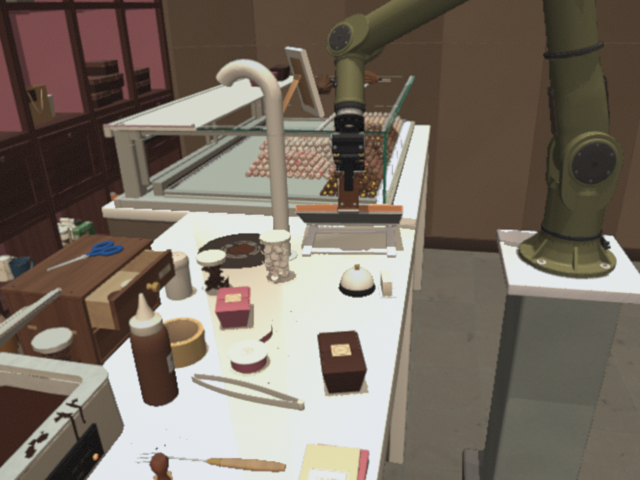

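```bash
cat > tilt.py <<'E'
from h import *
th=np.radians(97.2);s=np.radians(29.4)
F0=np.array([.5423,-.0892,.024]);a=np.array([np.cos(th),np.sin(th),0]);z=np.array([0,0,1]);b=np.cross(z,a)
H=F0-.006*a-.008*z; A=np.cos(s)*a+np.sin(s)*z; Z=-np.sin(s)*a+np.cos(s)*z; F=H+.006*A+.008*Z
def tp(p,uv,h):
    o,r=rays(p,uv); n=((F+h*Z-o)@Z)/(r@Z); W=o+r*n[:,None]-F; return np.c_[W@A,W@b].round(4)
if __name__=="__main__":
    p=read_camera("wrist")
    print("base right",tp(p,[[86,133],[105,275],[120,362]],0).tolist())
    print("lid right",tp(p,[[60,133],[83,280]],.036).tolist())
    print("wall inner top",tp(p,[[257,100],[262,250]],.016).tolist())
    c=read_camera("scene")
    for q in masks_of("tin_c",c): print(q["confidence"],q["bbox"])
    C=lambda u,v:((u+.5)/5-.5+270,(v+.5)/5-.5+150)
    # lid left/right extremes of tin_a lid in scene zoom
    print(tp(c,[C(703,262),C(645,258),C(767,268)],.036).tolist())
E
python3 tilt.py
```

```text
base right [[0.0674, 0.0731], [0.0672, -0.0068], [0.0683, -0.0642]]
lid right [[0.0768, 0.0726], [0.0772, 0.0037]]
wall inner top [[0.1617, 0.0877], [0.1619, 0.0135]]
0.79 [397.8, 198.7, 419.5, 216.7]
0.67 [349.9, 184.6, 359.5, 200.0]
0.6 [380.0, 192.8, 396.6, 208.9]
[[0.0661, 0.0802], [0.1169, 0.0606], [0.0153, 0.1051]]
```

All three tins are in a row: base edges at 67–68 mm from the fence, against 69 expected. Lowering now.

Emit:
carry_out(
  increments="0 0 0.003 0.005 1.5 0 0; 0 0 0.0042 0.0069 2 0 0; 0 0 0.0042 0.0069 2 0 0; 0 0 0.0042 0.0069 2 0 0; 0 0 0.0042 0.0069 2 0 0; 0 0 0.0042 0.0069 2 0 0; 0 0 0.0042 0.0069 2 0 0; 0 0 0.0042 0.0069 2 0 0",
)

```text
time_s: 17.62
tool_pos: [0.5221, 0.0703, 0.1785]
tool_rot: [166.9, 0.2, -172.3]
force: [1.0, 2.4, -3.1]
grip_width: 0.0098
```

```bash
python3 st2.py
```

```text
grip: r 0.0010025494683046365 side 2.5323265694075177e-06 slope by pos 12.860289870795443 by rot 13.067114403155683 side lean 0.05926821295484495 [ 1.03773059  2.40887528 -3.1225287 ] [-0.07883484 -0.19721882 -0.36832774] 0.009791911828301995 17.625 [-18.3   9.4  16.5 109.1 -17.5  64.1 103.7]
```

Emit:
carry_out(
  increments="0 0 0.0042 0.0069 2 0 0; 0 0 0.0042 0.0069 2 0 0; 0 0 0.0042 0.0069 2 0 0; 0 0 0.0032 0.0052 1.5 0 0; 0 0 0.0032 0.0052 1.5 0 0; 0 0 0.0022 0.0036 1 0 0",
)

```text
time_s: 18.38
tool_pos: [0.5182, 0.0981, 0.1434]
tool_rot: [177.9, 0.5, -172.1]
force: [1.0, 1.1, -4.2]
grip_width: 0.0097
```

```bash
python3 st2.py
```

```text
grip: r 0.0010264792241073406 side 1.907863614354414e-05 slope by pos 1.7693536971859862 by rot 2.1048478975522316 side lean 0.4743244836115356 [ 0.95144248  1.07070392 -4.16586483] [ 0.10937517 -0.05348239 -0.34919484] 0.009746866012459452 18.375 [-25.7  10.5  14.5 111.3  -5.5  58.   89.4]
```

Emit:
carry_out(
  increments="0 0 0.0016 0.003 0.8 0.2 0; 0 0 0.0016 0.003 0.8 0.2 0; 0 0 0.0008 0.002 0.4 0 0; 0 0 0 0.001 0 0 0",
)

```text
time_s: 18.88
tool_pos: [0.518, 0.1025, 0.1369]
tool_rot: [-179.9, 0.1, -172.1]
force: [-2.5, 0.8, 2.6]
grip_width: 0.0099
```

```bash
python3 st2.py
```

```text
grip: r 0.0010728435865868802 side -5.880077500200129e-05 slope by pos -0.1251683607497915 by rot -0.05376654652076019 side lean 0.1137577524743342 [-2.48499087  0.84196782  2.64808853] [ 0.26487134  0.57917159 -0.38979972] 0.009879484515640089 18.875 [-27.1  11.3  14.2 111.2  -3.2  57.8  86.5]
```

The pose is the same as before the lift and the force points upward, so the tray rests on its stand. Opening.

Emit:
carry_out(
  increments="0 0 0 0.001 0 0 0; 0.1 0 0 0 0 0 0; 0.3 0 0 0 0 0 0; 0.5 0 0 0 0 0 0; 0.5 0 0 0 0 0 0",
)

```text
time_s: 19.5
tool_pos: [0.5188, 0.1016, 0.137]
tool_rot: [-179.9, 0.2, -172.1]
force: [0.3, 0.2, 0.4]
grip_width: 0.0324
```

```bash
python3 st.py
```

```text
tray x,y of TCP 0.1921940511059827 -0.0005772809829920389 z 0.13695615203718228 [-179.86210111    0.2021333  -172.08715791] [0.26909002 0.21703062 0.42577738] 0.03240535611245589 19.5 [-27.   11.3  14.3 111.2  -3.1  57.7  86.5]
```

Emit:
carry_out(
  increments="0.5 0 0 -0.015 0 0 0; 0.5 0 0 -0.03 0 0 0; 0.5 0 0 -0.04 0 0 0; 0.5 0 0 -0.04 0 0 0; 0.5 0 0.03 -0.03 0 0 0; 0.5 0 0.05 -0.01 0 0 0; 0.5 0 0 0 0 0 0",
)

```text
time_s: 20.38
tool_pos: [0.5079, 0.182, 0.3145]
tool_rot: [-179.9, 0.6, -172.2]
force: [0.2, -0.8, -0.3]
grip_width: 0.0434
```

```bash
python3 st.py;python3 - <<'E'
from h import *
F=np.array([.5423,-.0892]);th=np.radians(97.2);a=np.array([np.cos(th),np.sin(th)]);b=np.array([-a[1],a[0]])
for n in ["scene","side","wrist"]:
    p=read_camera(n);cv2.imwrite(f"pics/{n}11.png",p["img"] if n=="wrist" else cv2.resize(p["img"][150:270,270:430],None,fx=5,fy=5))
    for q in masks_of("tin_c",p):
        h=cv2.cvtColor(p["img"],cv2.COLOR_BGR2HSV); m=q["pixels"]; c,r=lidfit(p,m,.06)
        print(n,round(q["confidence"],2),q["bbox"],(c-F)@a,(c-F)@b,r)
E
```

```text
tray x,y of TCP 0.2734188995615906 0.00015733928894146995 z 0.3144708881182352 [-179.94000742    0.62612793 -172.23417385] [ 0.20525602 -0.80864499 -0.3075899 ] 0.043401836898439364 20.375 [-32.7   3.8  10.6  97.8  -0.5  77.8  75.7]
scene 0.94 [393.7, 207.1, 419.9, 229.9] 0.057469963320064855 0.08064954589723632 0.046698801641078244
scene 0.85 [344.8, 192.0, 369.0, 213.4] 0.05690219418946048 -0.06349260978501277 0.047926770056646355
scene 0.79 [369.9, 195.7, 395.2, 218.4] 0.054441674172499795 0.0046149745629224595 0.047588854913392355
scene 0.52 [321.3, 196.8, 432.4, 255.9] 0.12776235702897146 0.01892734837539259 0.11400042998179204
side 0.94 [368.3, 211.9, 389.9, 232.6] 0.07762874013889298 0.07438844266851828 0.05784277459308153
side 0.63 [313.5, 209.4, 341.1, 232.3] 0.07401426606227653 -0.06818415455073376 0.05868829512494137
side 0.6 [336.6, 212.4, 361.5, 228.8] 0.05761817559288476 0.00712557537270631 0.04751739040603112
wrist 0.91 [25.3, 92.5, 121.0, 172.9] 0.042612130853885294 0.07414624767131218 0.03913952304448636
wrist 0.83 [50.7, 247.1, 137.9, 300.5] 0.04277419390092124 -0.0638804140598853 0.03374336288728764
wrist 0.79 [40.5, 178.1, 130.0, 254.0] 0.04305722104356056 -0.001625015104794982 0.038972885226877856
```

View pics/scene11.png

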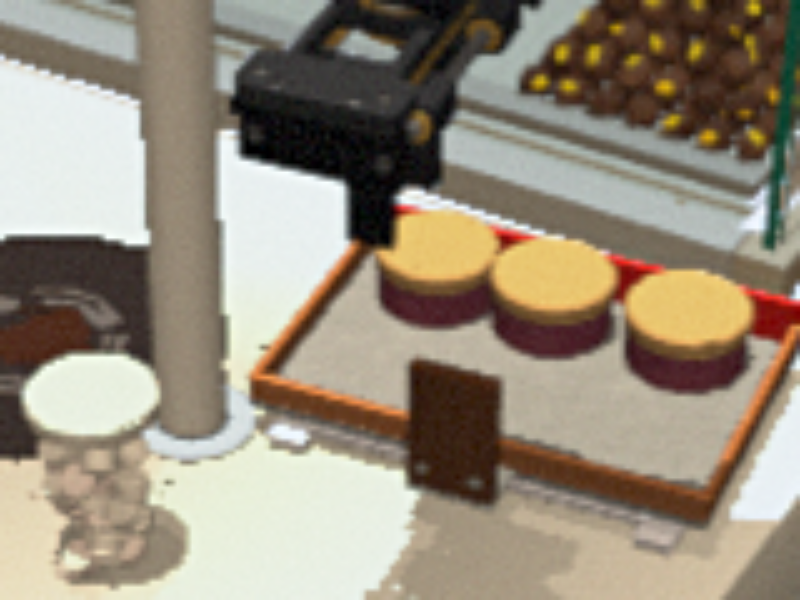

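View pics/wrist11.png

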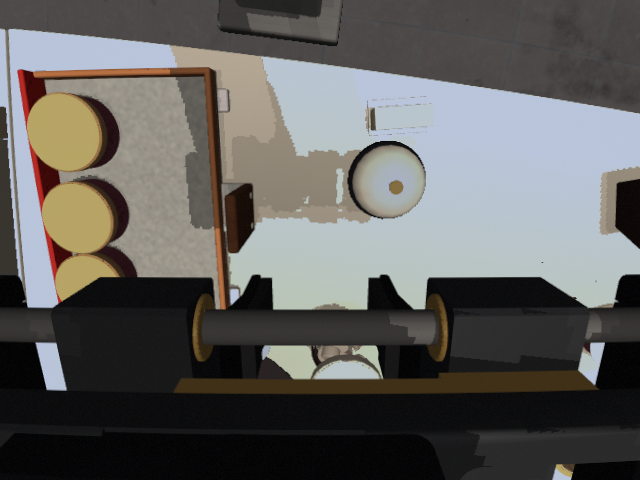

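View pics/side11.png

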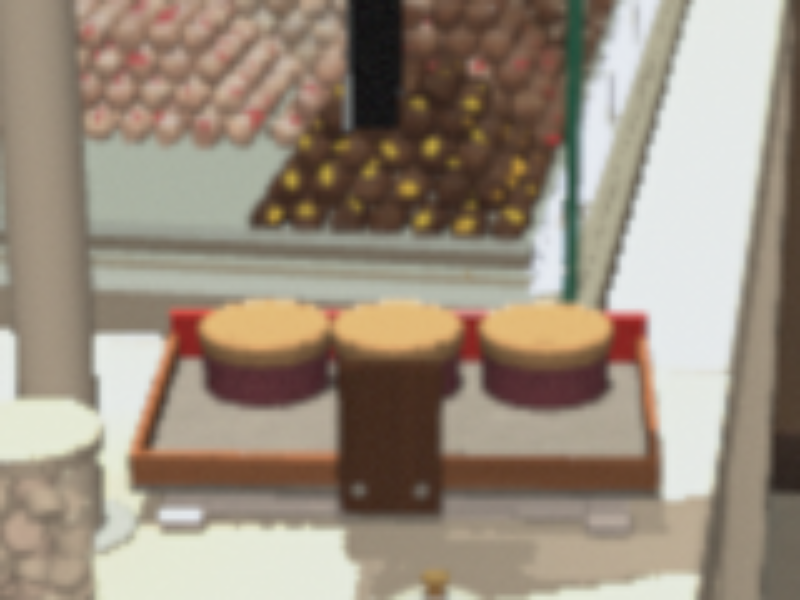

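```bash
python3 - <<'E'
from h import *
from scipy.optimize import least_squares
a_=np.linspace(0,2*np.pi,90,endpoint=False)
F=np.array([.5423,-.0892]);th=np.radians(97.2);a=np.array([np.cos(th),np.sin(th)]);b=np.array([-a[1],a[0]])
for n in ["scene","wrist","side"]:
    p=read_camera(n)
    h=cv2.cvtColor(p["img"],cv2.COLOR_BGR2HSV)
    for q in masks_of("tin_c",p):
        B=np.array(q["bbox"]); 
        if B[2]-B[0]>110: continue
        c=onplane(p,[(B[0]+B[2])/2,(B[1]+B[3])/2],.045)[0][:2]
        def bb(xy):
            P=np.concatenate([proj(p,np.c_[xy[0]+r*np.cos(a_),xy[1]+r*np.sin(a_),0*a_+.024+z]) for r,z in ((.034,0),(.035,.026),(.035,.036))])
            return np.r_[P.min(0),P.max(0)]
        r=least_squares(lambda x:bb(x)-B,c,loss="soft_l1"); print(n,round(q["confidence"],2),"tray x,y",((r.x-F)@a).round(4),((r.x-F)@b).round(4),r.fun.round(1))
p=read_camera("side")
for t in ["sweet_jar","ballotin_b","ribbon_roll"]: print(t,[ (round(q["confidence"],2),q["bbox"]) for q in masks_of(t,p)][:1])
print(get_obs()["time_s"])
E
```

```text
scene 0.92 tray x,y 0.0352 -0.0081 [-1.1 -1.   1.1  0.8]
scene 0.86 tray x,y 0.0463 0.082 [-1.4 -2.1  1.4  1.2]
scene 0.56 tray x,y 0.032 -0.0768 [-0.6 -2.   0.6  1.3]
wrist 0.96 tray x,y 0.0358 -0.0615 [  0.7 -13.8  -0.7   4.9]
wrist 0.89 tray x,y 0.0349 -0.0061 [ 1.4 -0.7 -1.8  0.6]
wrist 0.69 tray x,y 0.0353 0.073 [-1.2 -1.   1.4  1.4]
side 0.84 tray x,y 0.0352 -0.0636 [-0.   0.8  0.  -0.6]
side 0.78 tray x,y 0.0075 -0.0045 [ 0.  -2.2 -0.   1.3]
side 0.6 tray x,y 0.0304 0.0762 [-0.1 -0.2  0.1  0.1]
sweet_jar [(0.86, [260.6, 230.6, 290.6, 282.9])]
ballotin_b [(0.74, [213.8, 286.2, 249.6, 328.4])]
ribbon_roll [(0.8, [226.6, 329.5, 271.5, 373.4])]
21.175
```

```bash
python3 - <<'E'
from h import *
F=np.array([.5423,-.0892]);th=np.radians(97.2);a=np.array([np.cos(th),np.sin(th)]);b=np.array([-a[1],a[0]])
p=read_camera("wrist")
for nm,uv,z in (("lidL/R a",[(27,132),(107,132)],.06),("lidL/R c",[(42,217),(118,217)],.06),("baseR",[(119,133),(129,212)],.024),("fence foot inner?",[(40,168),(50,250)],.052)):
    W=onplane(p,uv,z)[:,:2]-F; print(nm,np.c_[W@a,W@b].round(4).tolist())
c=read_camera("scene");C=lambda u,v:((u+.5)/5-.5+270,(v+.5)/5-.5+150)
for uv in ((437,247),(553,280),(688,312)):
    W=onplane(c,C(*uv),.06)[0][:2]-F; print(W@a,W@b)
cv2.imwrite("pics/w12.png",cv2.resize(p["img"][60:310,10:240],None,fx=2.4,fy=2.4))
E
```

```text
lidL/R a [[0.0021, 0.0752], [0.0771, 0.074]]
lidL/R c [[0.0023, -0.003], [0.0771, -0.003]]
baseR [[0.0692, 0.0733], [0.0697, -0.0054]]
fence foot inner? [[0.0029, 0.0424], [-0.0019, -0.0381]]
0.03928189677594471 -0.07260325835277714
0.04337905452787536 -0.0014957507125086815
0.04215870171724448 0.0764226459313461
```

View pics/w12.png

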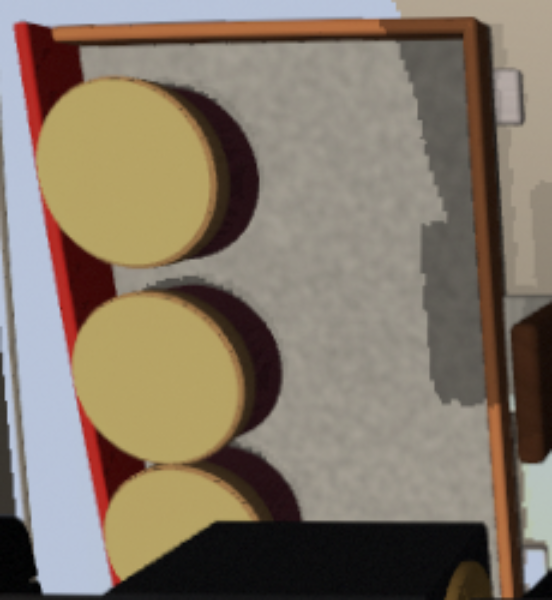

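```bash
python3 -c "
from cell import *
print(get_obs()['joint_velocities'].round(2)); print(sign_off())"
```

```text
[-0.06 -0.06 -0.07 -0.03 -0.07 -0.01 -0.02]
the job is handed in; nothing more can be done
None
```

I stood tin_c in the free middle place of the tray and raised the tray by its handle to about 29.4°. All three tins slid against the fence. I then lowered the tray in small steps to the pose it had before the lift, let go, and moved the arm clear. The job was handed in at about 21 s; the interface gave no verdict.

**Tray:** At release, the gripper pose put the slope at −0.1°. The last pictures show it flat on its stand.

**Tins:** They stand upright in one straight row against the fence. The base edges of tin_a and tin_c measure 69 mm from the fence, which puts their centres at about 35 mm. tin_b was partly hidden by the gripper in the wrist view, but fits at 32 to 36 mm in all three views. tin_b and tin_c stand nearly touching.

**Bystanders:** In the side view, the jar, purple box and ribbon roll are within about 4 pixels of where they started.

**Checks that disagreed:**
- A scene-view box fit put tin_a at 46 mm; the wrist view gives 35 mm and the side view 30 mm.
- A side-view fit of tin_c gave 7.5 mm, because the handle hides most of it there.
- Lid-height readings came out at 39 to 43 mm. I trusted the base edges and the straight row in the pictures instead.

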